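# Spot a brass gift tag with the automatic centre punch

### The job

Mark the ribbon hole on the brass gift tag: take the automatic centre punch out of its stand, put its point down through the guide bush of the marking jig, and press straight down until the hidden spring snaps and leaves one clean dot; stop there, because a second blow or leaning on the punch after the snap spoils the tag. Then put the punch back upright in its stand with its collar down on the rim, and leave the things round about where they are.

Things in the scene. Friction and masses are not known exactly. Their poses are not given: they have to be found in the camera images.
- punch: Automatic centre punch of steel, 0.27 kg, round all over, upright in the stand at the start. Origin on its axis at the lower end of the nose, z up the barrel. Above the origin: nose cone 0 to 12 mm (12 to 18 mm across), lower barrel 18 mm across to 35 mm, dark collar 28 mm across from 35 to 41 mm, ringed barrel 18 mm across to 85 mm, dark cap 21 mm across to 97 mm.
- punch_grip (a point): Point on the punch's axis 63 mm above its origin, in the ringed barrel (18 mm across): where to take it from above. It is 22 mm above the collar's top face and 34 mm below the top of the cap. Fingertips that reach down to the collar push on it without slipping.
- nose_end (a point): Same place as the punch's origin. From here a 6 mm point with a tapered end reaches 26 to 44 mm down (clamped differently each time, not measured). Pressed, it goes up into the barrel against a spring of 1.7 N per mm; some 9 mm in, at about 15 N, the spring snaps with a blow and the force drops by about a third. Under 4 mm of travel are then left before it stands solid. Lifted, it resets.
- bush_mouth (a point): Centre of the upper opening of the jig's guide bush, an upright steel ring 18 mm across with a bore of 8 mm, 9 mm deep, in the end of the jig's overhanging arm, 30 mm above the counter. The face of the tag lies 12 mm below this point. z up.
- jig: Fixed marking jig: dark base plate 112 x 84 mm with a brass tag (66 x 38 x 4 mm) in a nest of low rails, and a rear pillar (+x of the jig) whose arm reaches out over the tag. Origin on the counter straight below the bush; x runs from the open front to the pillar. Highest part 33 mm above the counter.
- tag_mark (a joint): Depth of the dot in the tag's face under the bush, m; 0 unmarked. Pushes under 18 N do not mark it, one snap of the punch leaves 0.001 to 0.0016, and a steady push of more than 19 N drives it ever deeper.
- stand_rim (a point): Centre of the stand's upper rim, 96 mm above the counter, z up. The fixed stand is an upright tube 33 mm across with a 23 mm bore on a round wooden foot 72 mm across. The punch hangs in it with its collar on the rim, the punch's origin then 35 mm below this point; the bore is deep enough for the longest point.
- ribbon_copper: Bystander: ribbon spool lying flat, 72 mm across, 26 mm high, behind the jig and the stand. Origin under its centre.
- gift_box: Bystander: ribboned gift box 61 x 86 x 63 mm behind the stand. Origin under its centre.
- sticker_roll: Bystander: roll of seals lying flat, 69 mm across, 26 mm high, at the near edge of the counter. Origin under its centre.

How it is judged:
By the outcome, as a careful person would: the job done as asked, in the order asked, and still so for the second after the job is handed in, with the robot touching nothing.
It also fails if it takes over 58 s, if anything falls off the work surface, if the arm or the gripper's body presses on something with over 40 N, if the wrist force passes 120 N, or if a joint passes its speed limit or range.

### The arm

A 6-joint arm with a two-finger parallel gripper is mounted at the origin on a cart in front of the work surface, level with it; the furniture and walls round the work are solid. World frame = base frame: x ahead of the robot, y to its left, z up, the work surface at z = 0. Lengths are in m, angles in degrees, forces in N, time in s.
With the tool pointing down it reaches from about 0.25 to 0.725 m from the base axis. Payload 9.7 kg.
Tool frame: the origin (TCP) lies between the finger pads; the fingertips stand 11 mm ahead of it and the grasp point (between the pads) lies 8 mm behind it; y points along the fingers, x is the direction in which the jaws open and shut, and the axes are right-handed (so a half turn about y gives the same grasp; the last joint's range is limited). The gripper opens to 85 mm and grips with 20 to 120 N. Pads are 22 mm wide; open, the fingers measure 114 mm over their backs; the gripper's body (76 mm by 85 mm) begins 54 mm behind the grasp point. The pads swing forward as they close: fully open they stand 13 mm farther back than shut.
Start: joints at [75, 4.979, 10.078, 95.1, 0, 90], TCP at [0.142, 0.531, 0.242] pointing down, gripper open.
Joint ranges: [-179.16, 179.16], [-48.56, 103.87], [-65.8, 70.77], [-126.05, 130.52], [-82.76, 87.17], [-180, 180]. Speed limits (degrees/s): [127.2, 127.2, 147.25, 180, 180, 180].

### API

Orientations are given as [roll, pitch, yaw] about the fixed x, y, z axes, in that order (R = Rz(yaw) Ry(pitch) Rx(roll)).
In Python, from workcell import bot, vision gives the robot as it stands. The module is installed in compiled form; this text tells all that it offers.
- The arm moves only by the shell command python3 -m crank 'ROWS' [OPENING] [FORCE]. ROWS is text: rows parted by semicolons, each of 6 numbers parted by spaces: the shift along the tool's x, y, z in m, then the turn, a rotation vector about the tool's x, y, z in rad. A call has 1 to 8 rows; each row is the pose to reach, as a shift and turn from the pose commanded when the call began, along the tool's axes at that moment; what a row does not reach only later rows make up. A row lasts 1/10 s, in which the tool goes at most 50 mm and 8.59 degrees, less where a joint would pass 70% of its speed; a pose out of reach is approached as far as the arm can. A call with a gripper value outside its range is refused whole. OPENING is the gripper's target within -1 to 1 (shut at 1, half-way at 0, fully open at -1), set as the call begins (- or left out, the last holds). The fingers move at their own pace and stop on an object; FORCE is the grip in N (left out, the last holds). Time passes only in rows, so rows that repeat a pose let the fingers close. It gives the time, the measured TCP pose, the force and the opening at its end, in the units of the state.
- bot.get_obs(): the state, without advancing time (a new reading comes with each control period).
- vision.camera(name): name is "side" or "top"; returns the picture (480x640x3 uint8, red, green, blue); there is no depth.
- vision.get_calibration(name): a dict with "fx", "fy", "cx", "cy" (pixels), "rvec" (rotation vector, rad) and "tvec" (3), from world to camera coordinates, as OpenCV has them. Camera axes: x right, y down, z forward; pixel columns grow to the right and rows downward; lengths in m; the calibration is good to about 2 mm. A picture is of the moment at which its call begins. get_calibration takes no time and is no camera call.
- bot.job_done(): hands the job in, once; it reports no verdict.
The state is a dict: "time": time; "q": joint angles; "qd": joint speeds; "joint_efforts": joint torques, N m; "ee_pos": TCP position; "tcp_rot": TCP orientation; "wrist_force": force on the tool from outside, world axes, zero at the start; "torque": the same for the moment, N m; "opening": finger opening in m.
Only numpy, scipy, OpenCV 4.12 (cv2) and the standard library are available. Lean on these libraries where they do the work, as an engineer would, in place of code of your own. Each camera call takes 0.05 s, during which the arm holds its last target. There are 200 camera calls.

## Working session

There is one attempt and no reset: what is moved stays moved. The work goes in short steps, Python scripts to look and compute and a shell command to move; the robot and the scene stay as the last step left them, time stands still between calls to the robot, and variables do not carry over. Pictures are saved under pics/ and viewed, about 8 in all and at most 12, crops included, and the job is handed in when it is done.

```bash
mkdir -p pics; cat > h.py <<'E'
import numpy as np, cv2
from workcell import bot, vision
def cal(n):
    c=vision.get_calibration(n);K=np.array([[c['fx'],0,c['cx']],[0,c['fy'],c['cy']],[0,0,1.]])
    return K,np.array(c['rvec'],float),np.array(c['tvec'],float)
def ray(n,u,v):
    K,r,t=cal(n);R=cv2.Rodrigues(r)[0];return -R.T@t, R.T@np.linalg.solve(K,[u,v,1.])
def atz(n,u,v,z):
    o,d=ray(n,u,v);return o+d*(z-o[2])/d[2]
def tri(us,vs,ut,vt):
    o1,d1=ray('side',us,vs);o2,d2=ray('top',ut,vt)
    A=np.c_[d1,-d2];s=np.linalg.lstsq(A,o2-o1,rcond=None)[0]
    p,q=o1+d1*s[0],o2+d2*s[1];return (p+q)/2,np.linalg.norm(p-q)
def proj(n,p):
    K,r,t=cal(n);return cv2.projectPoints(np.array(p,float).reshape(-1,1,3),r,t,K,None)[0][:,0]
def pic(n,f,crop=None,k=1):
    im=vision.camera(n)[:,:,::-1]
    cv2.imwrite('raw_'+n+'.png',im)
    if crop:u,v,w,h=crop;im=cv2.resize(im[v:v+h,u:u+w],None,fx=k,fy=k,interpolation=cv2.INTER_CUBIC)
    cv2.imwrite('pics/'+f,im)
E
python3 - <<'E'
from h import *
print(bot.get_obs())
for n in('top','side'):
    pic(n,n+'0.png');o,d=ray(n,320,240);print(n,o,d,cal(n)[0][0,0])
E
```

```text
{'time': 0.0, 'q': array([7.49981264e+01, 5.01107813e+00, 1.00323433e+01, 9.50991972e+01,
       1.00411573e-03, 8.99990638e+01]), 'qd': array([-0.10325374,  0.00743972, -0.04551489,  0.09499501,  0.02125382,
       -0.00080125]), 'joint_efforts': array([-1.00628830e-05, -5.20389104e+01,  4.64800751e+01,  1.63810397e-02,
       -2.39197522e-05, -1.34455732e-06]), 'ee_pos': array([0.14230507, 0.53103885, 0.24156437]), 'tcp_rot': array([-8.99989946e+01,  7.79320124e-02,  7.49990626e+01]), 'wrist_force': array([-0.18833401, -1.03618968,  1.08301178]), 'torque': array([ 0.02678859, -0.05559221, -0.0266713 ]), 'opening': 0.08516775781616256}
top [0.45376239 0.32910004 0.94574435] [ 0.05484376 -0.01898374 -0.99838496] 435.2940627203265
side [ 0.18368676 -0.30715383  0.57902172] [ 0.37650592  0.74644642 -0.5489627 ] 596.7891868236703
```

View pics/top0.png

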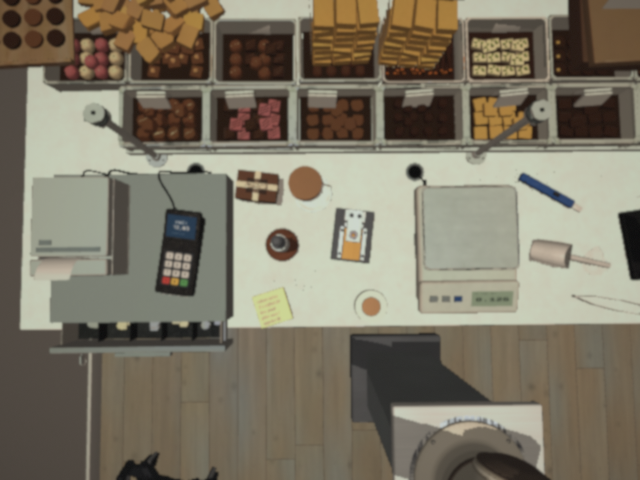

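View pics/side0.png

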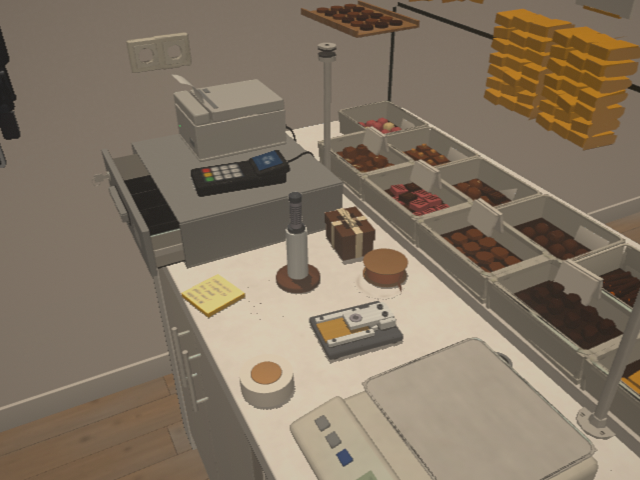

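The top view shows the stand and punch at about (282,243), the jig at (353,236), the ribbon at (306,184), the box at (258,187) and the sticker roll at (371,305). In the side view the punch top is near (295,197) and the bush near (355,318). Next I'll enlarge both.

```bash
python3 - <<'E'
from h import *
a=cv2.imread('raw_top.png');b=cv2.imread('raw_side.png')
A=cv2.resize(a[195:275,250:390],None,fx=5.6,fy=5.6,interpolation=cv2.INTER_CUBIC)[:,:784]
cv2.imwrite('pics/topc.png',A)
B=cv2.resize(b[185:365,260:420],None,fx=3.3,fy=3.3,interpolation=cv2.INTER_CUBIC)
cv2.imwrite('pics/sidec.png',B);print(A.shape,B.shape)
print(proj('top',[[.142,.531,.242],[0,0,0],[.3,.3,0],[.4,.3,0]]),proj('side',[.142,.531,.242]))
E
```

```text
(448, 784, 3) (594, 528, 3)
[[185.12923371 464.55225058]
 [469.83593686 477.52271338]
 [326.22021533 335.55663686]
 [325.67559711 288.77103359]] [[  5.85704777 153.43277544]]
```

View pics/topc.png

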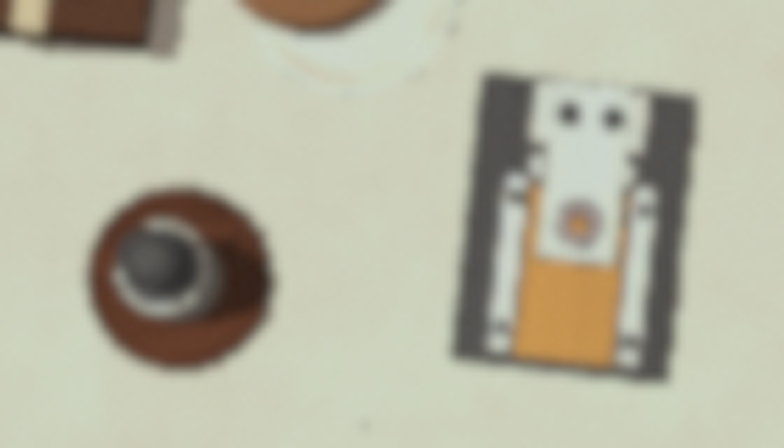

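View pics/sidec.png

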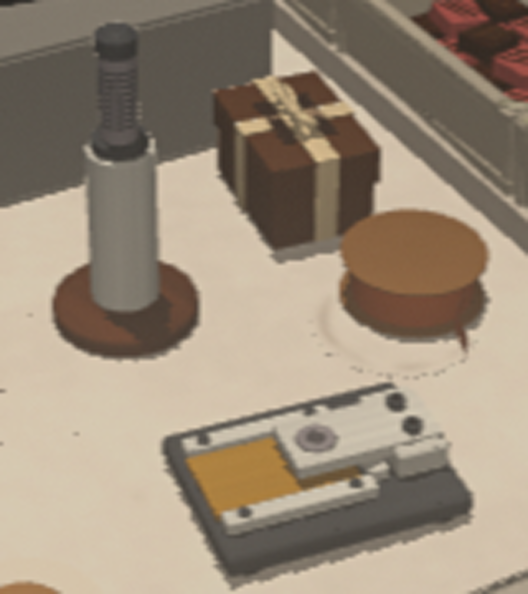

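Top crop: the foot centre is at (181,278), the cap around (155,262) and the bush at (578,222). Side crop: the cap top is at (116,33), the rim centre near (121,148) and the bush at (316,438).

```bash
python3 - <<'E'
from h import *
T=lambda x,y:(250+(x+.5)/5.6-.5,195+(y+.5)/5.6-.5)
S=lambda x,y:(260+(x+.5)/3.3-.5,185+(y+.5)/3.3-.5)
print('bush',tri(*S(316,438),*T(578,222)),atz('top',*T(578,222),.03),atz('side',*S(316,438),.03))
print('cap',tri(*S(116,33),*T(150,260)),atz('top',*T(150,260),.158),atz('side',*S(116,33),.158))
print('rim',atz('side',*S(121,148),.096),atz('top',*T(162,270),.096))
print('foot',atz('top',*T(181,278),.008),atz('side',*S(127,308),.01))
# jig front/back midpoints of plate top
for p in [(486,74),(697,97),(667,381),(453,356)]: print('jig',atz('top',*T(*p),.008))
for n,z,p in [('ribbon',.026,(306,184)),('box',.063,(258,187)),('stick',.026,(371,305))]:print(n,atz('top',*p,z))
E
```

```text
bush (array([0.51553925, 0.24223202, 0.0280553 ]), np.float64(0.00036317417879962253)) [0.51557148 0.24233511 0.03      ] [0.51419517 0.24035368 0.03      ]
cap (array([0.49628898, 0.39326661, 0.1555714 ]), np.float64(0.0004150338926490676)) [0.49596845 0.39315173 0.158     ] [0.49468779 0.3891728  0.158     ]
rim [0.49642242 0.39216915 0.096     ] [0.49575646 0.39402789 0.096     ]
foot [0.49695078 0.39346083 0.008     ] [0.49334662 0.38507412 0.01      ]
jig [0.57482524 0.27500366 0.008     ]
jig [0.56510756 0.19340227 0.008     ]
jig [0.45546116 0.20695797 0.008     ]
jig [0.46589941 0.28912988 0.008     ]
ribbon [0.6241553  0.34015718 0.026     ]
box [0.6119854  0.43785693 0.063     ]
stick [0.3665647  0.20602393 0.026     ]
```

The stand is at about (0.496, 0.393) and the bush at about (0.515, 0.242), consistent across both views to within a few mm. I'll move above the stand and turn the jaws to yaw of about -30, so the side camera can see the punch between the fingers.

```bash
R='-0.042 0 -0.378 0 1.15 0'; python3 -m crank '-0.042 0 -0.378 0 1.15 0;-0.042 0 -0.378 0 1.15 0;-0.042 0 -0.378 0 1.15 0;-0.042 0 -0.378 0 1.15 0;-0.042 0 -0.378 0 1.15 0;-0.042 0 -0.378 0 1.15 0;-0.042 0 -0.378 0 1.15 0;-0.042 0 -0.378 0 1.15 0' -1 60
python3 -m crank '0 0 0 0 0.15 0;0 0 0 0 0.3 0;0 0 0 0 0.45 0;0 0 0 0 0.6 0;0 0 0 0 0.683 0;0 0 0 0 0.683 0;0 0 0 0 0.683 0'
python3 -c "
from h import *;print(bot.get_obs())"
```

```text
time: 0.9
ee_pos: [0.4994, 0.3909, 0.2413]
tcp_rot: [-90.0, 0.0, 8.7]
wrist_force: [-0.0, 0.7, -0.4]
opening: 0.0855
time: 1.6
ee_pos: [0.4966, 0.3928, 0.2419]
tcp_rot: [-90.0, 0.0, -29.9]
wrist_force: [0.2, -0.5, -0.2]
opening: 0.0853
{'time': 1.6, 'q': array([ 3.83469421e+01,  1.69880456e+01,  2.39208400e+01,  9.69665075e+01,
       -7.31263654e-04,  1.58217882e+02]), 'qd': array([-0.0257529 , -0.04685802,  0.15978109, -0.09954896, -0.00835362,
       -0.18981988]), 'joint_efforts': array([-2.33295030e-02, -6.47681880e+01,  4.62061894e+01,  8.07625445e-03,
       -4.21095956e-04,  1.95906521e-01]), 'ee_pos': array([0.4965575 , 0.39281402, 0.24192715]), 'tcp_rot': array([-9.00315774e+01,  1.18311404e-02, -2.98709430e+01]), 'wrist_force': array([ 0.19540894, -0.48242557, -0.2260568 ]), 'torque': array([ 0.00452748, -0.06927617, -0.05381889]), 'opening': 0.08525113220043955}
```

```bash
python3 -m crank '0 0.04 0 0 0 0;0 0.08 0 0 0 0;0 0.11 0 0 0 0;0 0.122 0 0 0 0;0 0.122 0 0 0 0;0 0.122 0 0 0 0'
python3 - <<'E'
from h import *
pic('side','s1.png',(250,140,140,150),4)
E
```

```text
time: 2.2
ee_pos: [0.4971, 0.3932, 0.122]
tcp_rot: [-89.9, -0.0, -30.0]
wrist_force: [-0.1, 0.5, 0.3]
opening: 0.0855
```

View pics/s1.png

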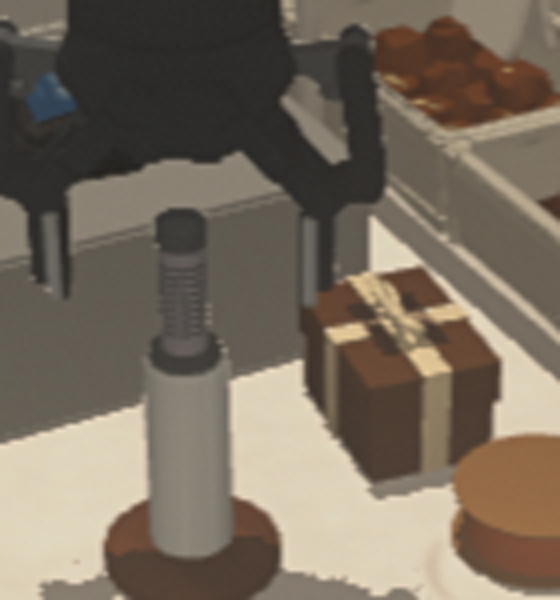

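The punch stands centred between the open fingers: cap at (181,215), fingers at about (60,250) and (305,250), tips above the collar. Closing now.

```bash
python3 -m crank '0 0 0 0 0 0;0 0 0 0 0 0;0 0 0 0 0 0;0 0 0 0 0 0;0 0 0 0 0 0;0 0 0 0 0 0;0 0 0 0 0 0;0 0 0 0 0 0' 1 40
python3 - <<'E'
from h import *
pic('side','s2.png',(250,140,140,150),4)
E
```

```text
time: 3.05
ee_pos: [0.4966, 0.3929, 0.1204]
tcp_rot: [-90.0, -0.0, -30.0]
wrist_force: [-0.0, 0.4, 1.9]
opening: 0.0169
```

View pics/s2.png

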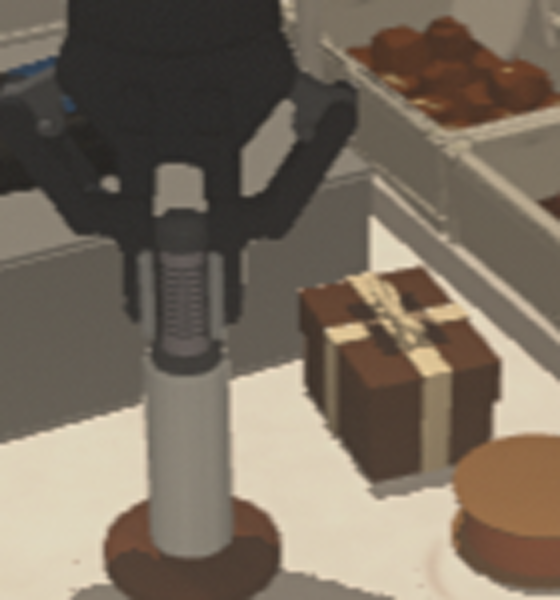

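The grip is good, with no side force. I'll regrip 5 mm lower so the tips sit just above the collar, hold firmly, and lift.

```bash
python3 -m crank '0 0 0 0 0 0;0 0 0 0 0 0;0 0 0 0 0 0;0 0.005 0 0 0 0;0 0.005 0 0 0 0' 0.5
python3 -m crank '0 0 0 0 0 0;0 0 0 0 0 0;0 0 0 0 0 0;0 0 0 0 0 0;0 0 0 0 0 0;0 0 0 0 0 0' 1 100
python3 -m crank '0 -0.01 0 0 0 0;0 -0.03 0 0 0 0;0 -0.06 0 0 0 0;0 -0.09 0 0 0 0;0 -0.1 0 0 0 0;0 -0.1 0 0 0 0'
```

```text
time: 3.6
ee_pos: [0.4964, 0.3926, 0.1144]
tcp_rot: [-90.1, 0.0, -30.0]
wrist_force: [0.7, -0.3, 0.4]
opening: 0.0213
time: 4.2
ee_pos: [0.4966, 0.3929, 0.1152]
tcp_rot: [-90.0, 0.0, -30.0]
wrist_force: [-0.2, 0.1, -3.0]
opening: 0.0163
time: 4.8
ee_pos: [0.4972, 0.3933, 0.2172]
tcp_rot: [-89.8, -0.1, -30.0]
wrist_force: [0.3, -0.2, -3.6]
opening: 0.016
```

The punch is lifted; the measured weight of about 3 N fits. Moving above the bush.

```bash
python3 -m crank '0.03 0 -0.04 0 0 0;0.06 0 -0.08 0 0 0;0.0915 0 -0.1215 0 0 0;0.0915 0.03 -0.1215 0 0 0;0.0915 0.055 -0.1215 0 0 0;0.0915 0.067 -0.1215 0 0 0;0.0915 0.067 -0.1215 0 0 0;0.0915 0.067 -0.1215 0 0 0'
python3 - <<'E'
from h import *
pic('side','s3.png',(300,220,110,120),5)
print(bot.get_obs()['ee_pos'])
E
```

```text
time: 5.6
ee_pos: [0.5149, 0.2422, 0.1484]
tcp_rot: [-90.0, 0.0, -30.0]
wrist_force: [-1.2, -0.3, -2.4]
opening: 0.0164
[0.5152667  0.24238694 0.14916981]
```

View pics/s3.png

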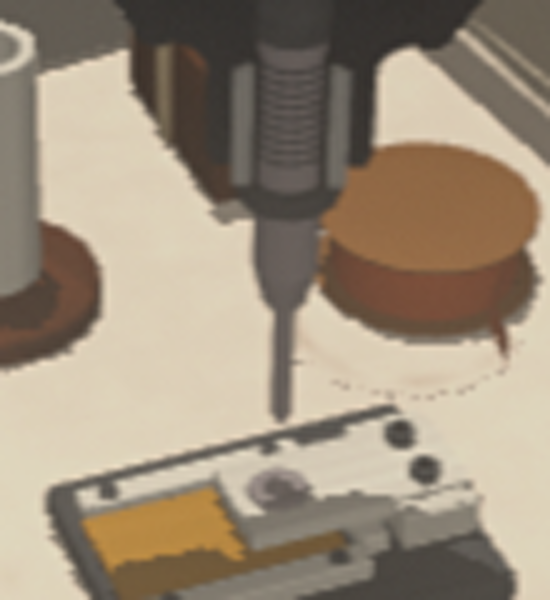

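The side crop shows the point tip at (282,420), the nose end near (285,305), the collar centre near (287,203) and the bush mouth at (277,488). Now compare these with the projections of a vertical axis.

```bash
python3 - <<'E'
from h import *
C=lambda u,v:((u-300+.5)*5-.5,(v-220+.5)*5-.5)
x,y,z=.5151,.2423,.149; o=z-.0542
for h in(.097,.063,.041,.035,0,-.026,-.030,-.035,-.04,-.044):
    u,v=proj('side',[x,y,o+h])[0];print(h,np.round(C(u,v),1))
for d in ([0,0],[.001,0],[0,.001]):
    print('bush',np.round(C(*proj('side',[.5155+d[0],.2423+d[1],.03])[0]),1))
E
```

```text
0.097 [294.4  -9.8]
0.063 [290.7 103.7]
0.041 [288.4 174.1]
0.035 [287.8 192.9]
0 [284.4 299.6]
-0.026 [281.9 375.5]
-0.03 [281.5 387. ]
-0.035 [281.1 401.2]
-0.04 [280.6 415.3]
-0.044 [280.2 426.5]
bush [279.6 483.5]
bush [282.7 482.4]
bush [277.8 481.4]
```

The punch hangs vertical, the point is about 42 mm long, and the tip's column matches the bush to within about 0.5 mm. I'll lower to about 4 mm past the expected mouth and check the force.

```bash
python3 -m crank '0 0.01 0 0 0 0;0 0.018 0 0 0 0;0 0.021 0 0 0 0;0 0.021 0 0 0 0'; python3 -m crank '0 0.002 0 0 0 0;0 0.002 0 0 0 0';python3 -m crank '0 0.002 0 0 0 0;0 0.002 0 0 0 0';python3 -m crank '0 0.002 0 0 0 0;0 0.002 0 0 0 0'
python3 - <<'E'
from h import *
pic('side','s4.png',(300,220,110,120),5)
print(bot.get_obs()['ee_pos'],bot.get_obs()['wrist_force'])
E
```

```text
time: 6.05
ee_pos: [0.5147, 0.2418, 0.1265]
tcp_rot: [-90.1, 0.0, -30.0]
wrist_force: [-0.5, 0.8, -2.0]
opening: 0.0162
time: 6.25
ee_pos: [0.5151, 0.2419, 0.1253]
tcp_rot: [-90.0, -0.0, -30.0]
wrist_force: [0.4, -0.2, -2.5]
opening: 0.016
time: 6.45
ee_pos: [0.515, 0.2419, 0.1232]
tcp_rot: [-90.0, 0.0, -30.0]
wrist_force: [1.1, 0.8, -3.2]
opening: 0.016
time: 6.65
ee_pos: [0.5149, 0.2418, 0.121]
tcp_rot: [-90.0, 0.0, -30.0]
wrist_force: [-0.4, -0.7, -3.2]
opening: 0.016
[0.51491112 0.24179396 0.12108956] [ 0.49509362 -1.05382333 -2.32517462]
```

View pics/s4.png

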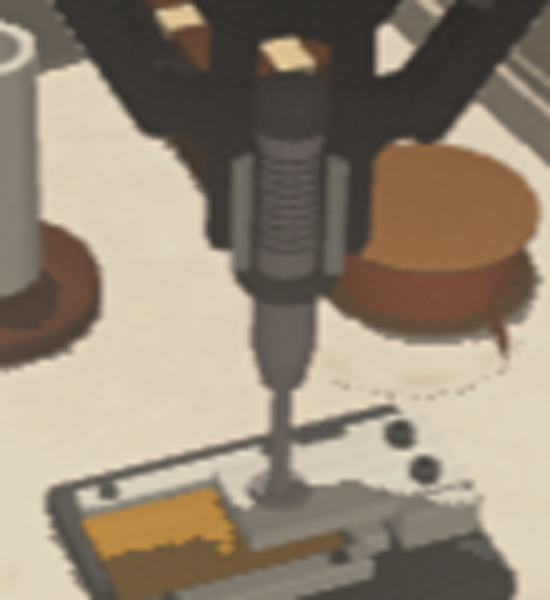

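The point stands over the middle of the bush at (280,490) with no axial force, about 3–5 mm in by the numbers. Continuing down in small steps, watching force.

```bash
python3 -m crank '0 0.0015 0 0 0 0;0 0.0015 0 0 0 0'; python3 -m crank '0 0.0015 0 0 0 0;0 0.0015 0 0 0 0';python3 -m crank '0 0.0015 0 0 0 0;0 0.0015 0 0 0 0';python3 -m crank '0 0.001 0 0 0 0;0 0.001 0 0 0 0'
```

```text
time: 6.9
ee_pos: [0.5149, 0.2418, 0.1196]
tcp_rot: [-90.0, 0.0, -30.0]
wrist_force: [-0.8, 0.1, -3.2]
opening: 0.0159
time: 7.1
ee_pos: [0.5149, 0.2418, 0.1181]
tcp_rot: [-90.0, 0.0, -30.0]
wrist_force: [-0.1, -0.6, -3.7]
opening: 0.0159
time: 7.3
ee_pos: [0.515, 0.2418, 0.1166]
tcp_rot: [-90.0, 0.0, -30.0]
wrist_force: [-1.4, 0.8, -2.7]
opening: 0.0161
time: 7.5
ee_pos: [0.515, 0.2419, 0.1156]
tcp_rot: [-90.0, 0.0, -30.0]
wrist_force: [-1.1, -0.3, -2.8]
opening: 0.016
```

```bash
python3 -m crank '0 0.001 0 0 0 0;0 0.001 0 0 0 0'; python3 -m crank '0 0.001 0 0 0 0;0 0.001 0 0 0 0';python3 -m crank '0 0.001 0 0 0 0;0 0.001 0 0 0 0';python3 -m crank '0 0.001 0 0 0 0;0 0.001 0 0 0 0'
```

```text
time: 7.7
ee_pos: [0.515, 0.2418, 0.1147]
tcp_rot: [-90.0, 0.0, -30.0]
wrist_force: [-1.0, -0.9, -2.2]
opening: 0.0162
time: 7.9
ee_pos: [0.515, 0.2419, 0.1138]
tcp_rot: [-90.0, -0.0, -30.0]
wrist_force: [-1.4, -1.6, -0.6]
opening: 0.0162
time: 8.1
ee_pos: [0.5151, 0.2419, 0.1129]
tcp_rot: [-90.0, -0.0, -30.0]
wrist_force: [-1.2, -0.5, 0.3]
opening: 0.0163
time: 8.3
ee_pos: [0.5151, 0.2419, 0.1119]
tcp_rot: [-90.0, -0.0, -30.0]
wrist_force: [-1.3, -0.8, 2.2]
opening: 0.0163
```

Contact came at TCP z of about 0.115, the predicted tag height, and the force rises at 1.7 N/mm. The snap is expected near 0.106, at a reading of about 12 N.

```bash
python3 -m crank '0 0.001 0 0 0 0;0 0.002 0 0 0 0;0 0.003 0 0 0 0;0 0.003 0 0 0 0'; python3 -m crank '0 0.001 0 0 0 0;0 0.001 0 0 0 0';python3 -m crank '0 0.0005 0 0 0 0;0 0.0005 0 0 0 0'
```

```text
time: 8.7
ee_pos: [0.5152, 0.242, 0.1091]
tcp_rot: [-90.0, -0.0, -30.0]
wrist_force: [-1.8, -0.8, 5.0]
opening: 0.0161
time: 8.9
ee_pos: [0.5152, 0.242, 0.1083]
tcp_rot: [-90.0, -0.0, -30.0]
wrist_force: [-2.2, -1.0, 7.1]
opening: 0.016
time: 9.1
ee_pos: [0.5153, 0.242, 0.108]
tcp_rot: [-89.9, -0.0, -30.0]
wrist_force: [-2.0, -0.2, 8.1]
opening: 0.0159
```

```bash
python3 -m crank '0 0.0005 0 0 0 0;0 0.0005 0 0 0 0'; python3 -m crank '0 0.0005 0 0 0 0;0 0.0005 0 0 0 0';python3 -m crank '0 0.0005 0 0 0 0;0 0.0005 0 0 0 0'
```

```text
time: 9.3
ee_pos: [0.5153, 0.242, 0.1076]
tcp_rot: [-89.9, -0.0, -30.0]
wrist_force: [-2.2, -1.4, 6.8]
opening: 0.0163
time: 9.5
ee_pos: [0.5153, 0.242, 0.1072]
tcp_rot: [-89.9, -0.0, -30.0]
wrist_force: [-2.0, -1.0, 8.3]
opening: 0.0157
time: 9.7
ee_pos: [0.5154, 0.242, 0.1068]
tcp_rot: [-89.9, -0.0, -30.0]
wrist_force: [-2.2, -1.0, 9.1]
opening: 0.0164
```

```bash
python3 -m crank '0 0.0005 0 0 0 0;0 0.0005 0 0 0 0'; python3 -m crank '0 0.0005 0 0 0 0;0 0.0005 0 0 0 0'
```

```text
time: 9.9
ee_pos: [0.5154, 0.242, 0.1063]
tcp_rot: [-89.9, -0.1, -30.0]
wrist_force: [-2.7, -0.7, 9.9]
opening: 0.016
time: 10.1
ee_pos: [0.5154, 0.2421, 0.1059]
tcp_rot: [-89.9, -0.1, -30.0]
wrist_force: [-2.6, -1.3, 10.2]
opening: 0.0166
```

```bash
python3 -m crank '0 0.0005 0 0 0 0;0 0.0005 0 0 0 0'; python3 -m crank '0 0.0005 0 0 0 0;0 0.0005 0 0 0 0'
```

```text
time: 10.3
ee_pos: [0.5154, 0.2421, 0.1055]
tcp_rot: [-89.9, -0.1, -30.0]
wrist_force: [-2.8, -0.9, 10.9]
opening: 0.0165
time: 10.5
ee_pos: [0.5154, 0.2421, 0.1051]
tcp_rot: [-89.9, -0.1, -30.0]
wrist_force: [-3.0, -1.2, 11.2]
opening: 0.016
```

```bash
python3 -m crank '0 0.0005 0 0 0 0;0 0.0005 0 0 0 0'
```

```text
time: 10.7
ee_pos: [0.5155, 0.2421, 0.1047]
tcp_rot: [-89.9, -0.1, -30.0]
wrist_force: [-2.9, -2.4, 12.8]
opening: 0.0161
```

```bash
python3 -m crank '0 0.0005 0 0 0 0;0 0.0005 0 0 0 0'
```

```text
time: 10.9
ee_pos: [0.5155, 0.2421, 0.1044]
tcp_rot: [-89.9, -0.1, -30.0]
wrist_force: [-3.4, -3.0, 12.5]
opening: 0.0164
```

```bash
python3 -m crank '0 0.0004 0 0 0 0;0 0.0004 0 0 0 0'
```

```text
time: 11.1
ee_pos: [0.5155, 0.2421, 0.104]
tcp_rot: [-89.9, -0.1, -30.0]
wrist_force: [-3.5, -2.6, 13.5]
opening: 0.0164
```

```bash
python3 -m crank '0 0.0004 0 0 0 0;0 0.0004 0 0 0 0'
```

```text
time: 11.3
ee_pos: [0.5153, 0.242, 0.103]
tcp_rot: [-89.9, -0.0, -30.0]
wrist_force: [-2.6, -1.5, 8.3]
opening: 0.0163
```

The snap came: force dropped from 13.5 to 8.3 N and z stepped down by 1 mm. Lifting straight up at once.

```bash
python3 -m crank '0 -0.004 0 0 0 0;0 -0.012 0 0 0 0;0 -0.03 0 0 0 0;0 -0.06 0 0 0 0;0 -0.09 0 0 0 0;0 -0.114 0 0 0 0;0 -0.114 0 0 0 0;0 -0.114 0 0 0 0'
python3 - <<'E'
from h import *
pic('side','s5.png',(280,140,130,120),5)
print(bot.get_obs()['ee_pos'],bot.get_obs()['wrist_force'],bot.get_obs()['tcp_rot'])
C=lambda u,v:((u-280+.5)*5-.5,(v-140+.5)*5-.5)
p=bot.get_obs()['ee_pos']
for h in(.097,.063,.041,.035,0,-.04):
    print(h,np.round(C(*proj('side',p+[0,0,h-.0542])[0]),1))
E
```

```text
time: 12.1
ee_pos: [0.5152, 0.242, 0.2151]
tcp_rot: [-90.0, 0.0, -30.0]
wrist_force: [0.5, -0.6, -4.3]
opening: 0.0159
[0.51478686 0.24179018 0.21429007] [-0.11189621 -0.18323696 -3.02438681] [-9.00877350e+01  6.25573153e-02 -3.00216050e+01]
0.097 [402.  156.3]
0.063 [397.9 281.7]
0.041 [395.4 359.4]
0.035 [394.7 380.1]
0 [390.9 497.5]
-0.04 [386.8 624.4]
```

View pics/s5.png

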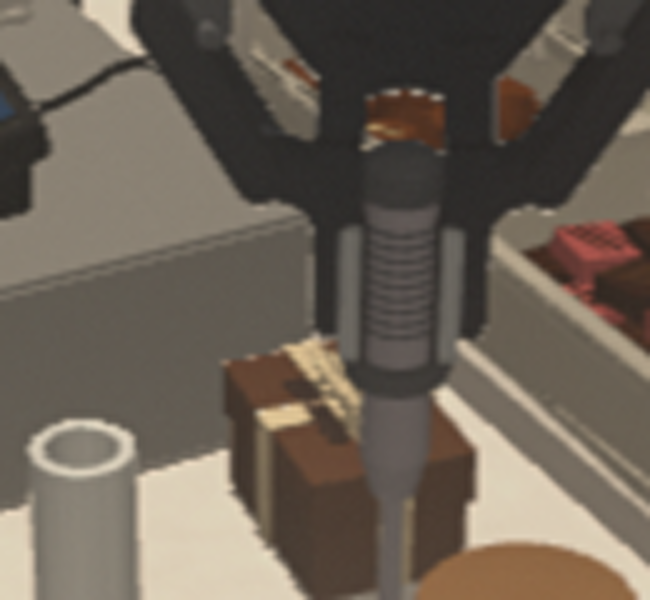

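The punch is still upright and has not slipped: cap top at (403,155) against a predicted 402,156. The empty tube rim shows at (82,447). Carrying it back by the exact reverse shift and lowering.

```bash
python3 -m crank '-0.03 0 0.04 0 0 0;-0.06 0 0.08 0 0 0;-0.0915 0 0.1215 0 0 0;-0.0915 0 0.1215 0 0 0;-0.0915 0 0.1215 0 0 0;-0.0915 0 0.1215 0 0 0'
python3 -m crank '0 0.01 0 0 0 0;0 0.025 0 0 0 0;0 0.04 0 0 0 0;0 0.05 0 0 0 0;0 0.055 0 0 0 0;0 0.055 0 0 0 0'
python3 - <<'E'
from h import *
pic('side','s6.png',(250,140,110,150),4)
E
```

```text
time: 12.75
ee_pos: [0.4964, 0.3921, 0.2146]
tcp_rot: [-90.1, 0.0, -30.0]
wrist_force: [0.8, -0.8, -2.6]
opening: 0.0163
time: 13.35
ee_pos: [0.4965, 0.3922, 0.1603]
tcp_rot: [-90.1, 0.0, -30.1]
wrist_force: [0.1, 0.0, -3.1]
opening: 0.0164
```

View pics/s6.png

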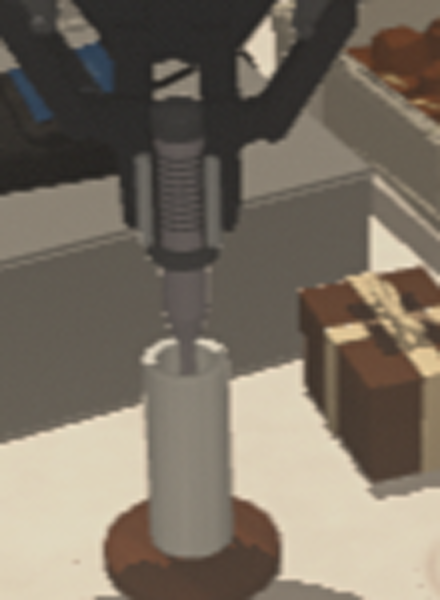

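The point is inside the tube mouth, centred at about (187,365) between rim edges at 143 and 230. Lowering on; seating is expected at TCP z of about 0.115.

```bash
python3 -m crank '0 0.006 0 0 0 0;0 0.012 0 0 0 0;0 0.018 0 0 0 0;0 0.024 0 0 0 0;0 0.03 0 0 0 0;0 0.036 0 0 0 0;0 0.042 0 0 0 0;0 0.042 0 0 0 0'; python3 -m crank '0 0.0015 0 0 0 0;0 0.0015 0 0 0 0';python3 -m crank '0 0.001 0 0 0 0;0 0.001 0 0 0 0'
```

```text
time: 14.2
ee_pos: [0.4962, 0.3926, 0.1178]
tcp_rot: [-90.1, 0.0, -30.0]
wrist_force: [0.6, -0.1, -3.1]
opening: 0.0159
time: 14.4
ee_pos: [0.4967, 0.3929, 0.1176]
tcp_rot: [-90.0, -0.0, -30.0]
wrist_force: [0.0, -0.1, -3.1]
opening: 0.0159
time: 14.6
ee_pos: [0.4966, 0.3929, 0.1166]
tcp_rot: [-90.0, -0.0, -30.0]
wrist_force: [-0.6, -0.2, -3.0]
opening: 0.0161
```

```bash
python3 -m crank '0 0.001 0 0 0 0;0 0.001 0 0 0 0'; python3 -m crank '0 0.0007 0 0 0 0;0 0.0007 0 0 0 0';python3 -m crank '0 0.0005 0 0 0 0;0 0.0005 0 0 0 0'
```

```text
time: 14.8
ee_pos: [0.4966, 0.3928, 0.1154]
tcp_rot: [-90.0, 0.0, -30.0]
wrist_force: [0.0, -0.2, -3.7]
opening: 0.0161
time: 15.0
ee_pos: [0.4966, 0.3929, 0.1148]
tcp_rot: [-90.0, -0.0, -30.0]
wrist_force: [0.0, -0.3, -2.0]
opening: 0.0162
time: 15.2
ee_pos: [0.4966, 0.3929, 0.1148]
tcp_rot: [-90.0, -0.0, -30.0]
wrist_force: [-1.0, -0.7, 1.1]
opening: 0.0164
```

The collar is seated: force rose by about 4 N at the original height. Opening, then retreating upward.

```bash
python3 -m crank '0 0 0 0 0 0;0 0 0 0 0 0;0 0 0 0 0 0;0 0 0 0 0 0' 0.5 20; python3 -m crank '0 0 0 0 0 0;0 0 0 0 0 0;0 0 0 0 0 0;0 0 0 0 0 0;0 0 0 0 0 0;0 0 0 0 0 0;0 0 0 0 0 0' -1
python3 -m crank '0 -0.02 0 0 0 0;0 -0.05 0 0 0 0;0 -0.09 0 0 0 0;0 -0.125 0 0 0 0;0 -0.125 0 0 0 0;0 -0.125 0 0 0 0'
python3 - <<'E'
from h import *
pic('side','s7.png',(220,140,220,280),2.1)
E
```

```text
time: 15.6
ee_pos: [0.4966, 0.3929, 0.1143]
tcp_rot: [-90.0, -0.0, -30.0]
wrist_force: [0.2, 0.7, 0.2]
opening: 0.0211
time: 16.3
ee_pos: [0.4966, 0.3929, 0.1143]
tcp_rot: [-90.0, -0.0, -30.0]
wrist_force: [0.3, 0.6, -1.0]
opening: 0.0853
time: 16.9
ee_pos: [0.497, 0.3931, 0.24]
tcp_rot: [-89.9, -0.0, -30.0]
wrist_force: [-0.4, -0.2, -0.3]
opening: 0.0855
```

View pics/s7.png

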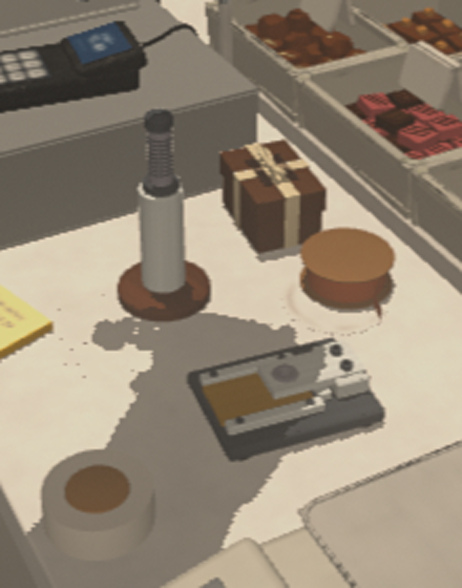

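The punch stands upright in the stand with its collar on the rim at (160,183), and the jig, box, ribbon and sticker roll are where they were. The gripper is clear, so I'm handing in.

```bash
python3 -c "
from workcell import bot
print(bot.job_done())"
```

```text
the job is handed in; nothing more can be done
None
```

The tag should have its one dot, and the punch is back upright in its stand. The job is handed in at about 17 s of the 58 s allowed.

- **Marking:** I lowered the point through the guide bush and felt the tag at the expected height. I pressed in small steps until the spring snapped once. The wrist reading dropped from 13.5 N to 8.3 N, which is about 16.5 N down to 11 N on the tag. I then lifted straight away, so there should be no second blow.
- **Return:** The collar met the rim at the same height as at the start, with a contact force of about 4 N. I then opened the gripper and moved it clear above the stand.
- **Last checks:** The final side picture shows the punch upright with its collar on the rim. The gift box, ribbon spool and sticker roll look unmoved.
- **Not confirmed:** I could not see or measure the dot under the bush, so the single clean mark is inferred from the force drop. A side force of up to about 4 N built up in the bush during the press. The snap also came at about 16.5 N and about 11 mm of tool travel, a little over the stated 15 N and 9 mm, probably from friction in the bush and give in the grip.

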